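# Slide the travel mirror out over the shelf edge

### The job

Push the folded blue travel mirror across the steel shelf until its yellow front part sticks out 30 mm (give or take 8 mm) over the shelf's edge on the basin side, square to that edge, so that someone with wet hands can get a finger under it. Only push it with the fingers: do not lift it, tip it or push it off, and leave everything else where it stands. Finish with the hand clear.

Things in the scene. Friction and masses are not known exactly. Their poses are not given: they have to be found in the camera images.
- mirror: folded travel mirror, a loose flat blue slab on the shelf, about 0.1 kg, 90 mm along its x, 110 mm along its y, 12 mm thick. Origin: centre of its underside; z up; x points to its front, towards the basin, at the start within 18 degrees of the shelf's x. The front 30 mm of its lid is yellow; two thin steel hinge pins show along its rear. It slides by friction and stops when the push stops
- mirror_front (a point): point in the middle of the mirror's front side (the yellow one), at its underside, 45 mm ahead of the mirror's origin; axes as the mirror's
- shelf: fixed slim stainless steel shelf on the counter, 180 mm deep along its x, 740 mm long along its y, yawed up to 9 degrees; origin on the counter under its centre; x points away from the robot, to the basin. Its flat top, without a lip, is 90 mm above the origin; the plate is 12 mm thick, open beneath; its rear edge (robot side) is 90 mm behind the origin
- shelf_edge (a point): middle of the shelf's basin-side edge, at the height of its top, 90 mm ahead of the shelf's origin; axes as the shelf's: x straight out over the edge towards the basin, y along the edge, z up. The overhang is the x of mirror_front in this frame
- lens_tray: empty clear acrylic lens tray, 80 x 120 mm, 18 mm high, loose on the shelf beside the mirror, left or right of it, centres some 180 to 260 mm apart; origin: centre of its underside; must not be moved
- pump_bottle: white push-top pump bottle, 56 mm in diameter, 156 mm high, a spout reaching 39 mm from its axis, near one end of the shelf; origin: centre of its underside; must not be moved
- lens_case: pink twist-cap lens case, two round wells, 32 x 67 mm, 20 mm high, near one end of the shelf; origin: centre of its underside; must not be moved
- hair_clip: steel hair clip, 14 x 64 mm, 9 mm high, near one end of the shelf; origin: centre of its underside; must not be moved
- cup: empty white ceramic cup, 68 mm across the rim, 85 mm high, near one end of the shelf; origin: centre of its underside; must not be moved
- cream_jar: small cream jar, 56 mm in diameter, 45 mm high, on the counter left of the shelf; origin: centre of its underside; must not be moved

How it is judged:
By the outcome, as a careful person would: the job done as asked, in the order asked, and still so for the second after the job is handed in, with the robot touching nothing.
It also fails if it takes over 45 s, if anything falls off the work surface, if the arm or the gripper's body presses on something with over 40 N, if the wrist force passes 120 N, or if a joint passes its speed limit or range.

### The arm

A 6-joint arm with a two-finger parallel gripper is mounted at the origin on the work surface. World frame = base frame: x ahead of the robot, y to its left, z up, the work surface at z = 0. Lengths are in mm, angles in rad, forces in N, time in s.
With the tool pointing down it reaches from about 275 to 1000 mm from the base axis. Payload 8.4 kg.
Tool frame: the origin (TCP) lies at the very end of the fingers, on their centre line; the grasp point (between the pads) lies behind it (r.grip_point_offset is the x of the grasp point in the tool frame, in mm); x points along the fingers, z is the direction in which the jaws open and shut, and the axes are right-handed (so a half turn about x gives the same grasp; the last joint's range is limited). The gripper opens to 85 mm and grips with 20 to 120 N. Pads are 22 mm wide; open, the fingers measure 114 mm over their backs; the gripper's body (76 mm by 85 mm) begins 54 mm behind the grasp point. The pads swing forward as they close: fully open they stand 13 mm farther back than shut.
Start: joints at [-1.348, 0.353, 1.633, -0, 1.155, -0.002], TCP at [139.318, -609.277, 231.281] pointing down, gripper open.
Joint ranges: [-2.63, 2.63], [-0.92, 2.1], [0.06, 2.66], [-1.3, 4.44], [0, 2.69], [-3.02, 3.02]. Speed limits (rad/s): [2.22, 2.22, 2.79, 3.14, 3.14, 3.14].

### API

Orientations are given as [roll, pitch, yaw] about the fixed x, y, z axes, in that order (R = Rz(yaw) Ry(pitch) Rx(roll)).
In Python, from rig import r, vision, order gives the robot as it stands. The module is installed in compiled form; this text tells all that it offers.
- The arm moves only by the tool step_arm, never from a script. Its argument "rows" is a list of rows, each a list of 7 numbers: the shift along the world's x, y, z in mm, then the turn, a rotation vector about the world's x, y, z in rad, then the finger opening in mm, from 0 to 85.4. A call has exactly 8 rows; each row is the pose to reach, as a shift and turn from the pose measured when the call began; what a row does not reach only later rows make up. A row lasts 1/8 s, in which the tool goes at most 62.5 mm and 10.7 degrees, less where a joint would pass 70% of its speed; a pose out of reach is approached as far as the arm can. A call with a gripper value outside its range is refused whole. The fingers move at their own pace and stop on an object; "force" is the grip in N (left out, the last holds). Time passes only in rows, so rows that repeat a pose let the fingers close, or fill a call up. It gives the time, the measured TCP pose, the force and the opening at its end, in the units of the state.
- r.sense(): the state, without advancing time (a new reading comes with each control period).
- vision.grab_frame(name): name is "scene" or "side" or "wrist"; returns (picture, depth): 384x512x3 uint8, red, green, blue; 384x512 float32, mm along the optical axis (not along the pixel's ray), 0 where there is no reading.
- vision.camera_info(name): a dict with "K" (3x3 intrinsics, pixels), "origin" and "attitude" of the camera in the world; the wrist camera has in their place "tool_from_camera" (4x4, takes a point from camera to tool coordinates, whose origin is the TCP and whose axes are the tool frame's). Camera axes: x right, y down, z forward; pixel columns grow to the right and rows downward; lengths in mm; the calibration is good to about 2 mm. The wrist camera is an equidistant fisheye: a pixel r from the principal point sees the ray r / f radians off the axis. A picture is of the moment at which its call begins: read the wrist's pose just before it. camera_info takes no time and is no camera call.
- order.sign_off(): hands the job in, once; it reports no verdict.
The state is a dict: "clock": time; "qpos": joint angles; "qvel": joint speeds; "joint_efforts": joint torques, N m; "eef_pos": TCP position; "tcp_rot": TCP orientation; "contact_force": force on the tool from outside, world axes, zero at the start; "wrist_torque": the same for the moment, N m; "opening": opening from 0.0 (shut) to 1.0 (fully open).
Only numpy, scipy, OpenCV 4.12 (cv2) and the standard library are available. Lean on these libraries where they do the work, as an engineer would, in place of code of your own. Each camera call takes 0.05 s, during which the arm holds its last target.

## Working session

There is one attempt and no reset: what is moved stays moved. The work goes in short steps, Python scripts to look and compute and a tool call to move; the robot and the scene stay as the last step left them, time stands still between calls to the robot, and variables do not carry over. Pictures are saved under pics/ and viewed, and the job is handed in when it is done.

Besides the shell and the picture viewer there is one more tool, called after "Call:" by a JSON object that holds its "api" and its "payload". step_arm: Moves the arm, as the interface text tells. Its arguments: {"type":"object","properties":{"rows":{"type":"array"},"force":{"type":"number"}},"required":["rows"]}

```bash
mkdir -p pics; ls; python3 - <<'E'
from rig import r, vision
import cv2,numpy as np
print(r.sense()); print(r.grip_point_offset)
for n in ("scene","side"):
    p,d=vision.grab_frame(n); cv2.imwrite(f"pics/{n}1.png",p[:,:,::-1]); np.save(f"{n}1.npy",d)
    print(n,vision.camera_info(n))
print(vision.camera_info("wrist"))
E
```

```text
pics
{'clock': 0.0, 'qpos': array([-1.34840357e+00,  3.53657124e-01,  1.63415320e+00,  6.66797935e-07,
        1.15518278e+00, -2.39171055e-03]), 'qvel': array([ 0.00028012,  0.0005963 ,  0.00052209,  0.00050685,  0.0010512 ,
       -0.00097581]), 'joint_efforts': array([ 1.46666618e-03, -6.05248833e+01, -3.42068732e+01,  1.89991702e-04,
        9.44227329e-03, -1.94000182e-05]), 'eef_pos': array([ 139.20905233, -608.8048005 ,  230.54791111]), 'tcp_rot': array([3.13876562, 1.56939587, 1.79275349]), 'contact_force': array([-0.40428475, -0.76725454,  0.73019478]), 'wrist_torque': array([-0.04381309, -0.02195936,  0.00902721]), 'opening': 0.9984153911609289}
-18.700000000000003
scene {'K': array([[358.0735431 ,   0.        , 256.39427182],
       [  0.        , 358.0735431 , 187.12703161],
       [  0.        ,   0.        ,   1.        ]]), 'origin': array([ 936.27314368, -559.9417825 ,  606.9012204 ]), 'attitude': array([-2.15802267,  0.00664833,  0.4605934 ])}
side {'K': array([[426.38451373,   0.        , 256.270731  ],
       [  0.        , 426.38451373, 192.44711869],
       [  0.        ,   0.        ,   1.        ]]), 'origin': array([232.56319823, 900.77436656, 891.87122677]), 'attitude': array([-2.32463309,  0.01189369, -2.74994155])}
{'K': array([[297.31863964,   0.        , 258.30312604],
       [  0.        , 297.31863964, 194.08840349],
       [  0.        ,   0.        ,   1.        ]]), 'tool_from_camera': array([[-2.55481255e-04, -2.74835042e-01,  9.61491360e-01,
        -1.42602817e+02],
       [-5.12778316e-04, -9.61491229e-01, -2.74835141e-01,
         6.99528639e+01],
       [ 9.99999836e-01, -5.63247147e-04,  1.04713536e-04,
        -7.82728251e-02],
       [ 0.00000000e+00,  0.00000000e+00,  0.00000000e+00,
         1.00000000e+00]])}
```

View pics/scene1.png

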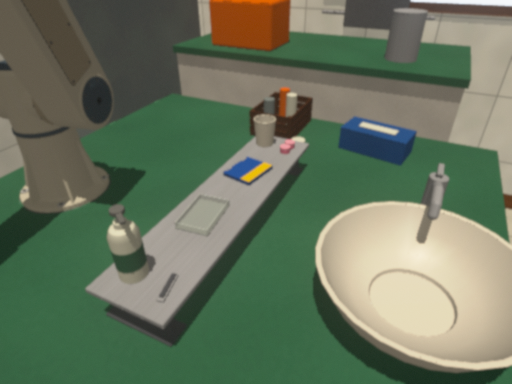

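View pics/side1.png

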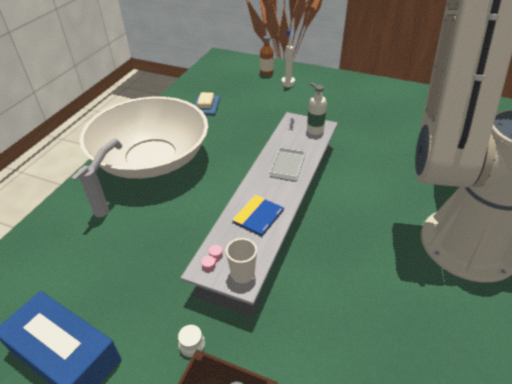

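The scene view shows the mirror at about (248,170), with the tray at (203,215), the bottle and clip at the near end, and the cup and lens case at the far end. In the side view the mirror is at about (259,215) and the tray at (288,163). I'll enlarge both.

```bash
python3 - <<'E'
import cv2
a=cv2.imread("pics/side1.png")[100:310,180:350]
cv2.imwrite("pics/side1c.png",cv2.resize(a[75:145,40:120],None,fx=9,fy=8,interpolation=cv2.INTER_CUBIC)) # cols220-300 rows175-245
cv2.imwrite("pics/side1d.png",cv2.resize(a,None,fx=4,fy=2.8,interpolation=cv2.INTER_CUBIC))
b=cv2.imread("pics/scene1.png")[150:190,215:280]
cv2.imwrite("pics/scene1c.png",cv2.resize(b,None,fx=12,fy=12,interpolation=cv2.INTER_CUBIC))
E
cat > h.py <<'E'
import numpy as np
from scipy.spatial.transform import Rotation as R
from rig import r, vision
def ray(n,u,v):
    c=vision.camera_info(n);K=c["K"]
    d=R.from_euler("xyz",c["attitude"]).as_matrix()@np.array([(u-K[0,2])/K[0,0],(v-K[1,2])/K[1,1],1])
    return c["origin"],d
def onz(n,u,v,z):
    o,d=ray(n,u,v); return o+d*(z-o[2])/d[2]
def dep(n,u,v,D):
    o,d=ray(n,u,v); return o+d*D
E
```

```text
(no output)
```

View pics/side1c.png

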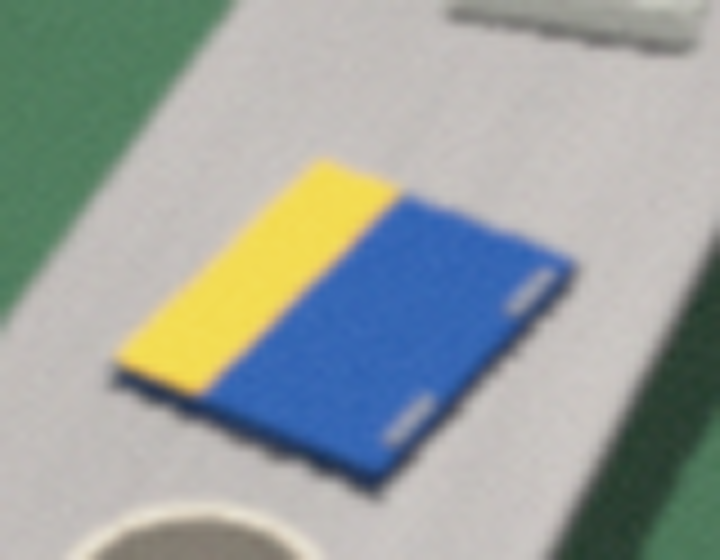

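View pics/side1d.png

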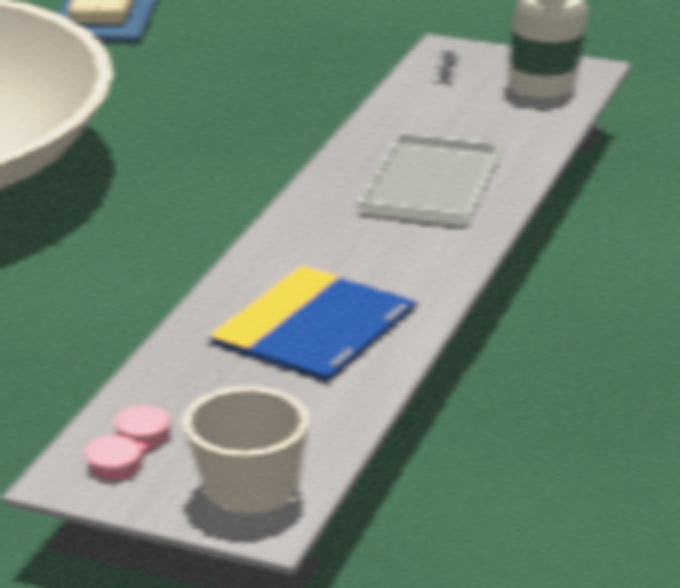

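View pics/scene1c.png

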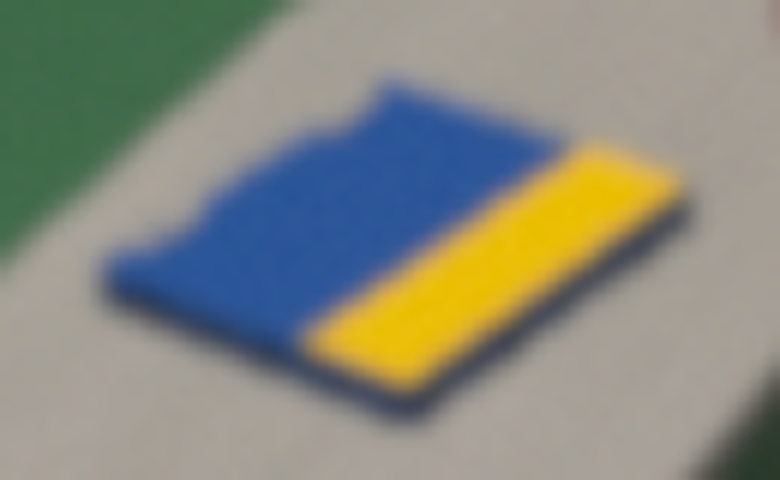

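```bash
python3 - <<'E'
from h import *
D={n:np.load(n+"1.npy") for n in("side","scene")}
def show(n,name,u,v,z):
    u-=.45;v-=.45
    p=onz(n,u,v,z); print(n,name,p[:2].round(1)); return p[:2]
M={}
for n,pts in dict(side=[(255.8,194.75),(283.9,208.1),(262,235),(232.8,220.25)],scene=[(249.2,182.7),(223.75,171.7),(247.9,156.8),(272.3,165)]).items():
    P=np.array([show(n,k,*p,102) for k,p in zip(("FR","RR","RL","FL"),pts)])
    print(n,"centre",P.mean(0).round(1),"lens",[round(float(np.linalg.norm(P[i]-P[(i+1)%4])),1) for i in range(4)])
    x=P[[0,3]].mean(0)-P[[1,2]].mean(0); y=P[[2,3]].mean(0)-P[[0,1]].mean(0)
    print("yaw",np.degrees(np.arctan2(x[1],x[0])),np.degrees(np.arctan2(-y[0],y[1])))
S=np.array([show("side",k,*p,90) for k,p in zip(("FR","RR","RL","FL"),[(287,112.9),(337,123.6),(253.8,303.6),(182,277.9)])])
print([round(float(np.linalg.norm(S[i]-S[(i+1)%4])),1) for i in range(4)],S.mean(0))
for e in (S[3]-S[0],S[2]-S[1]): print(np.degrees(np.arctan2(-e[0],e[1])))
# depth heights
for n,u,v in(("side",265,213),("side",250,207),("side",230,240),("side",290,185),("side",288,163),("scene",245,165)):
    print(n,u,v,dep(n,u,v,D[n][v,u]).round(1))
# edges by colour: shelf front edge in side image -> fit
import cv2
E
```

```text
side FR [562.  134.3]
side RR [474.6 153.9]
side RL [492.9 261.1]
side FL [580.1 242.8]
side centre [527.4 198. ] lens [89.6, 108.7, 89.1, 110.0]
yaw -12.26153170051905 -9.614112349816068
scene FR [568. 130.]
scene RR [480.  148.9]
scene RL [500.3 252.2]
scene FL [584.3 239.6]
scene centre [533.1 192.7] lens [90.1, 105.3, 84.9, 110.8]
yaw -10.377386281010747 -9.761081526672918
side FR [ 624. -294.]
side RR [ 448.5 -293.2]
side RL [440.4 439. ]
side FL [617.5 438.5]
[175.5, 732.3, 177.1, 732.5] [532.56904916  72.60134009]
0.5057511818405521
0.6322820124525239
side 265 213 [512.4 188.9 101. ]
side 250 207 [557.5 181.7  99.4]
side 230 240 [562.4 296.3  89.5]
side 290 185 [492.1  49.7  87.9]
side 288 163 [528.2 -35.8  91.6]
scene 245 165 [517.1 205.2 101.6]
```

```bash
python3 - <<'E'
from h import *
Rm=R.from_euler("xyz",r.sense()["tcp_rot"]).as_matrix(); print(Rm.round(3))
print("cup rim",onz("side",241.7,251.8,175).round(), onz("scene",264,121,175).round())
for n,u,v in(("L1 tray",269.5,176),("R1",297.5,180)): print(n,onz("side",u,v,90).round())
zx=np.degrees(np.arctan2(Rm[1,2],Rm[0,2]));print("jaw axis deg",zx,"cam y dir",np.degrees(np.arctan2(Rm[1,1],Rm[0,1])))
E
```

```text
[[-0.     0.975  0.223]
 [ 0.001  0.223 -0.975]
 [-1.     0.    -0.001]]
cup rim [490. 381. 175.] [506. 352. 175.]
L1 tray [559.  37.  90.]
R1 [479.  24.  90.]
jaw axis deg -77.12297490746 cam y dir 12.8770248433415
```

Call:
{"api": "step_arm", "payload": {"rows": [[0,10,40,0,0,0,50],[15,45,90,0,0,-0.02,50],[35,95,110,0,0,-0.04,50],[55,150,110,0,0,-0.06,50],[75,205,110,0,0,-0.08,50],[95,260,110,0,0,-0.1,50],[115,310,110,0,0,-0.12,50],[135,360,110,0,0,-0.14,50]], "force": 20}}

```text
clock: 1.1
eef_pos: [274.3, -247.1, 340.5]
tcp_rot: [2.938, 1.57, 1.451]
contact_force: [0.2, 0.2, -0.5]
opening: 0.582
```

Call:
{"api": "step_arm", "payload": {"rows": [[20,55,0,0,0,-0.02,50],[40,110,0,0,0,-0.04,50],[60,165,0,0,0,-0.06,50],[85,220,0,0,0,-0.075,50],[105,275,0,0,0,-0.075,50],[130,335,0,0,0,-0.075,50],[150,395,0,0,0,-0.075,50],[165,447,0,0,0,-0.075,50]]}}

```text
clock: 2.1
eef_pos: [439.5, 202.2, 340.3]
tcp_rot: [2.882, 1.57, 1.32]
contact_force: [0.5, -0.9, -0.0]
opening: 0.583
```

```bash
cat >> h.py <<'E'
def wsave(tag):
    import cv2,pickle
    s=r.sense(); p,d=vision.grab_frame("wrist"); cv2.imwrite(f"pics/{tag}.png",p[:,:,::-1])
    pickle.dump((s["eef_pos"],s["tcp_rot"]),open(tag+".pkl","wb")); print(s["clock"],s["eef_pos"],s["tcp_rot"])
def won(tag,u,v,z):
    import pickle
    pos,rot=pickle.load(open(tag+".pkl","rb")); c=vision.camera_info("wrist");K=c["K"];T=c["tool_from_camera"]
    Rm=R.from_euler("xyz",rot).as_matrix()
    a=np.array([u-K[0,2],v-K[1,2]])/K[0,0]; t=np.hypot(*a); d=np.r_[a/t*np.sin(t),np.cos(t)]
    o=pos+Rm@T[:3,3]; d=Rm@T[:3,:3]@d
    return (o+d*(z-o[2])/d[2])[:2]
E
python3 -c "
from h import *
wsave('w1')"
```

```text
2.1 [439.53714599 202.16630311 340.29997128] [2.88175661 1.56978069 1.32034601]
```

View pics/w1.png

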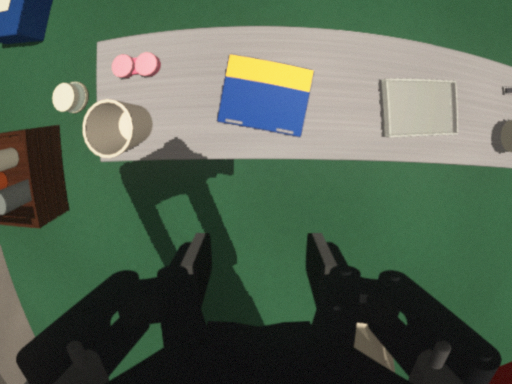

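The wrist view shows the mirror, with front corners near (229,55) and (313,69) and rear corners near (218,123) and (301,136). The shelf's front edge runs along row 27 or so. Cup and tray are well to either side. I'll measure in an enlarged crop.

```bash
python3 - <<'E'
import cv2
a=cv2.imread("pics/w1.png")[20:170,200:330]
cv2.imwrite("pics/w1c.png",cv2.resize(a,None,fx=5,fy=4,interpolation=cv2.INTER_CUBIC))
E
```

```text
(no output)
```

View pics/w1c.png

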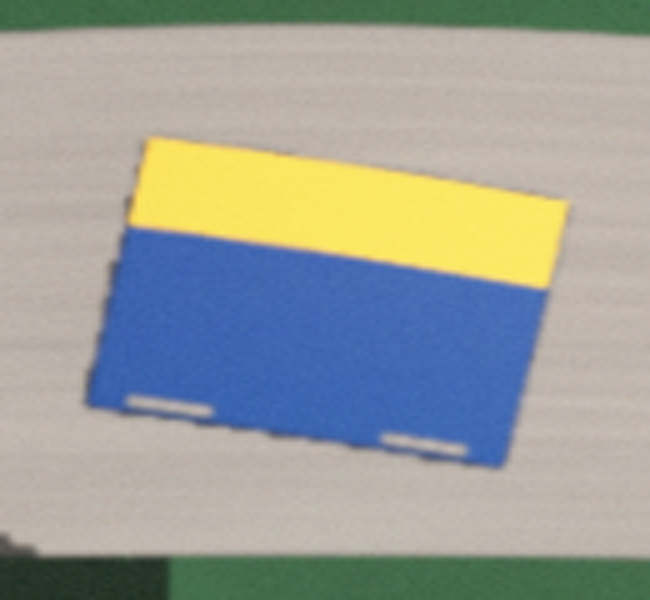

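```bash
python3 - <<'E'
from h import *
P={}
for k,(x,y) in dict(FL=(149,139),FR=(569,202),RR=(503,467),RL=(89,404)).items():
    P[k]=won("w1",200+x/5-.45,20+y/4-.45,102); print(k,P[k].round(1))
A=np.array([P[k] for k in("FR","RR","RL","FL")]);print([round(float(np.linalg.norm(A[i]-A[(i+1)%4])),1) for i in range(4)],A.mean(0))
for y0,y1 in((P["FR"],P["FL"]),(P["RR"],P["RL"])): e=y1-y0; print(np.degrees(np.arctan2(-e[0],e[1])))
F=[won("w1",200+x/5-.45,20+y/4-.45,90) for x,y in((0,31),(280,22),(649,34))];print(np.round(F,1))
G=[won("w1",200+x/5-.45,20+y/4-.45,90) for x,y in((200,557),(649,557))];print(np.round(G,1))
far=[won("w1",u,v,90) for u,v in ((97,41),(511,66),(101,161),(511,167))];print(np.round(far,1))
E
```

```text
FL [583.7 240.3]
FR [565.2 133.7]
RR [478.4 149. ]
RL [497.8 255.3]
[88.1, 108.0, 87.2, 108.2] [531.29175483 194.57164636]
-9.87925964270641
-10.348151827326062
[[625.9 281.9]
 [626.8 207.8]
 [627.7 109.7]]
[[446.1 227.6]
 [448.1 105.9]]
[[ 624.8  436.9]
 [ 629.7 -229.4]
 [ 445.9  434.6]
 [ 451.6 -248.2]]
```

Call:
{"api": "step_arm", "payload": {"rows": [[5,-2,-45,0,0,0,50],[5,-2,-95,0,0,0,50],[5,-2,-145,0,0,0,50],[5,-2,-190,0,0,0,50],[5,-2,-220,0,0,0,50],[5,-2,-235,0,0,0,50],[5,-2,-243,0,0,0,50],[5,-2,-247,0,0,0,50]]}}

```text
clock: 3.15
eef_pos: [446.6, 205.7, 93.5]
tcp_rot: [2.806, 1.565, 1.245]
contact_force: [0.0, 0.2, 0.2]
opening: 0.579
```

```bash
python3 - <<'E'
from h import *
import cv2
wsave('w2')
p,d=vision.grab_frame("side"); cv2.imwrite("pics/s2.png",cv2.resize(p[140:290,190:350,::-1],None,fx=4.5,fy=4,interpolation=cv2.INTER_CUBIC))
E
```

```text
3.15 [446.62663689 205.705661    93.50220845] [2.80561214 1.5650403  1.24491052]
```

View pics/w2.png

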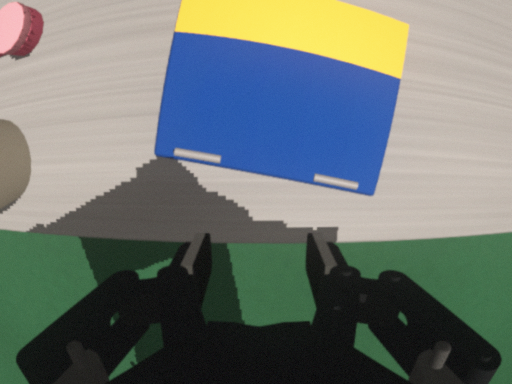

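View pics/s2.png

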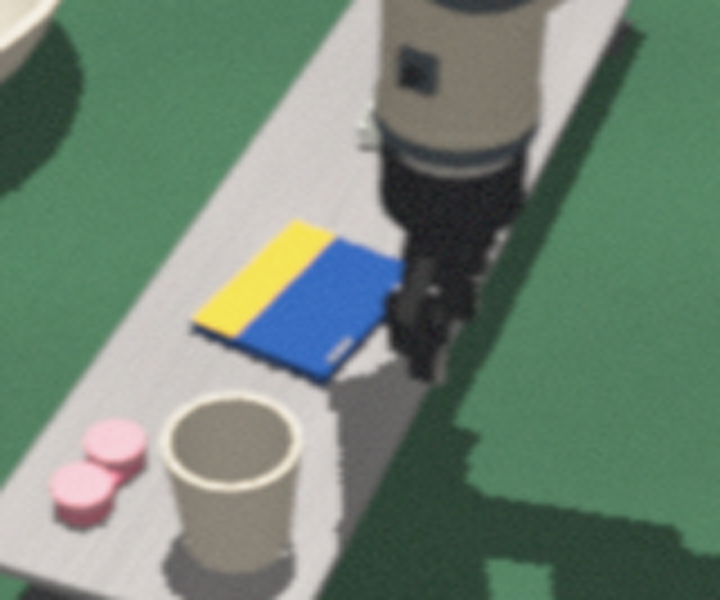

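```bash
python3 - <<'E'
from h import *
for u,v in((205,234),(314,234)): print([won("w2",u,v,z).round(1).tolist() for z in(92,97,102,107)])
for u,v in((157,155),(374,194)): print(won("w2",u,v,102).round(1))
print(won("w2",270,242,90).round(1))
Rm=R.from_euler("xyz",r.sense()["tcp_rot"]).as_matrix(); print(Rm.round(4)); print(r.sense()["eef_pos"])
E
```

```text
[[452.9, 234.4], [455.1, 233.4], [457.3, 232.4], [459.5, 231.4]]
[[453.6, 176.2], [455.7, 177.2], [457.9, 178.2], [460.1, 179.2]]
[496.9 254.2]
[478.9 149. ]
[447.9 199.5]
[[ 0.0018  0.9999  0.0101]
 [ 0.0054  0.0101 -0.9999]
 [-1.      0.0018 -0.0054]]
[446.53686892 205.6831577   93.57388874]
```

Call:
{"api": "step_arm", "payload": {"rows": [[0,-4,-2,0,0,0,50],[6,-4,-2,0,0,0,50],[12,-4,-2,0,0,0,50],[18,-4,-2,0,0,0,50],[24,-4,-2,0,0,0,50],[30,-4,-2,0,0,0,50],[36,-4,-2,0,0,0,50],[42,-4,-2,0,0,0,50]]}}

```text
clock: 4.25
eef_pos: [488.8, 201.6, 91.5]
tcp_rot: [2.848, 1.565, 1.287]
contact_force: [-0.8, -0.6, 1.1]
opening: 0.585
```

```bash
python3 - <<'E'
from h import *
wsave('w3')
E
```

```text
4.25 [488.84535335 201.62144358  91.5141989 ] [2.84801875 1.56521557 1.28724135]
```

View pics/w3.png

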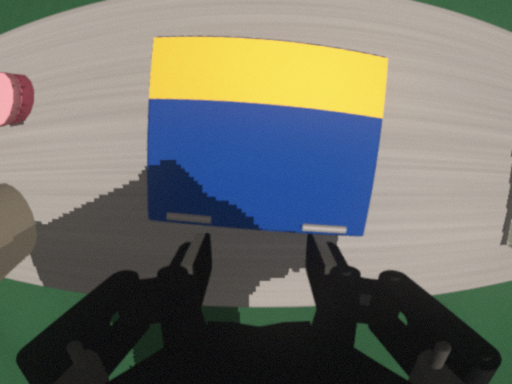

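The mirror has already turned most of the way. Its rear side now runs from (149,219) to (363,235), with the right finger pushing. I'll continue.

Call:
{"api": "step_arm", "payload": {"rows": [[6,0,0,0,0,0,50],[12,0,0,0,0,0,50],[18,0,0,0,0,0,50],[24,0,0,0,0,0,50],[30,0,0,0,0,0,50],[36,0,0,0,0,0,50],[42,0,0,0,0,0,50],[46,0,0,0,0,0,50]]}}

```text
clock: 5.3
eef_pos: [536.2, 201.8, 91.6]
tcp_rot: [2.681, 1.564, 1.121]
contact_force: [-1.2, 0.6, 1.8]
opening: 0.583
```

```bash
python3 - <<'E'
from h import *
import cv2
wsave('w4')
a=cv2.imread("pics/w4.png")[0:260,120:400]
cv2.imwrite("pics/w4c.png",cv2.resize(a,None,fx=2.8,fy=2.3,interpolation=cv2.INTER_CUBIC))
E
```

```text
5.3 [536.20516364 201.79597127  91.61711881] [2.6814887  1.5644692  1.12068778]
```

View pics/w4c.png

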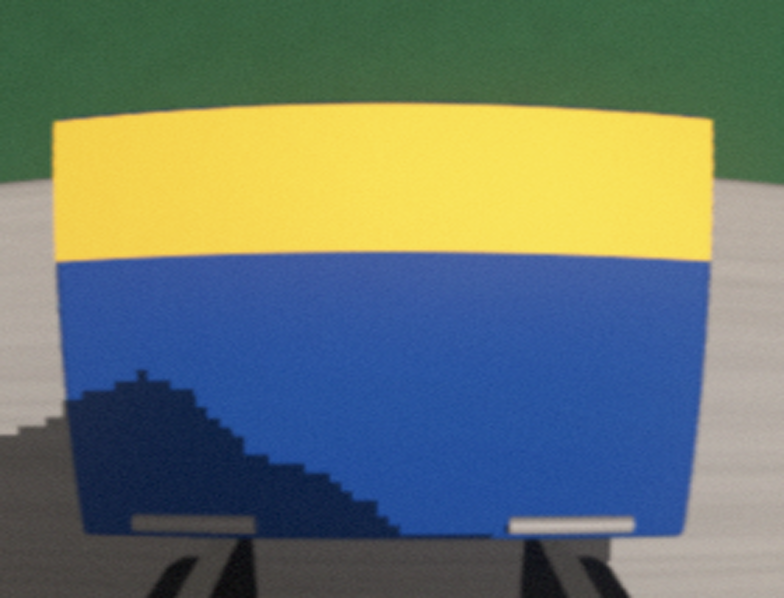

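```bash
cat > m.py <<'E'
from h import *
def meas(tag,f,ed,rear,scale,off):
    q=lambda p,z: won(tag,off[0]+p[0]/scale[0]-.45,off[1]+p[1]/scale[1]-.45,z)
    F=np.array([q(p,102) for p in f]);E=np.array([q(p,90) for p in ed]);B=np.array([q(p,102) for p in rear])
    print("front\n",F.round(1),"\nedge\n",E.round(1),"\nrear\n",B.round(1))
    a=lambda P:np.degrees(np.arctan2(-(P[0]-P[1])[0],(P[0]-P[1])[1]))
    print("yaw front,rear,edge",a(F),a(B),a(E))
    n=np.array([np.cos(np.radians(a(E))),np.sin(np.radians(a(E)))])
    print("overhang front",(F.mean(0)-E.mean(0))@n,"from rear",(B.mean(0)-E.mean(0))@n+90, "depth",np.linalg.norm(F.mean(0)-B.mean(0)))
E
python3 - <<'E'
from m import *
meas("w4",[(53,122),(713,119)],[(5,184),(780,184)],[(86,534),(684,536)],(2.8,2.3),(120,0))
E
```

```text
front
 [[635.8 258.3]
 [637.1 149.5]] 
edge
 [[625.2 273.1]
 [626.7 131.1]] 
rear
 [[547.8 256.8]
 [548.7 148.7]]
yaw front,rear,edge 0.6756518066794768 0.45168528321355883 0.5775418961801568
overhang front 10.499336034849902 from rear 12.328564483367899 depth 88.17124358194012
```

Call:
{"api": "step_arm", "payload": {"rows": [[3,0,0,0,0,0,50],[6,0,0,0,0,0,50],[9,0,0,0,0,0,50],[12,0,0,0,0,0,50],[14,0,0,0,0,0,50],[16,0,0,0,0,0,50],[17,0,0,0,0,0,50],[17,0,0,0,0,0,50]]}}

```text
clock: 6.35
eef_pos: [553.9, 201.9, 91.7]
tcp_rot: [2.586, 1.564, 1.025]
contact_force: [0.2, -0.0, -0.5]
opening: 0.587
```

```bash
python3 - <<'E'
from h import *
import cv2
wsave('w5')
a=cv2.imread("pics/w5.png")[0:260,120:400]
cv2.imwrite("pics/w5c.png",cv2.resize(a,None,fx=2.8,fy=2.3,interpolation=cv2.INTER_CUBIC))
E
```

```text
6.35 [553.85534726 201.87530638  91.74482324] [2.58550075 1.56387371 1.02464895]
```

View pics/w5c.png

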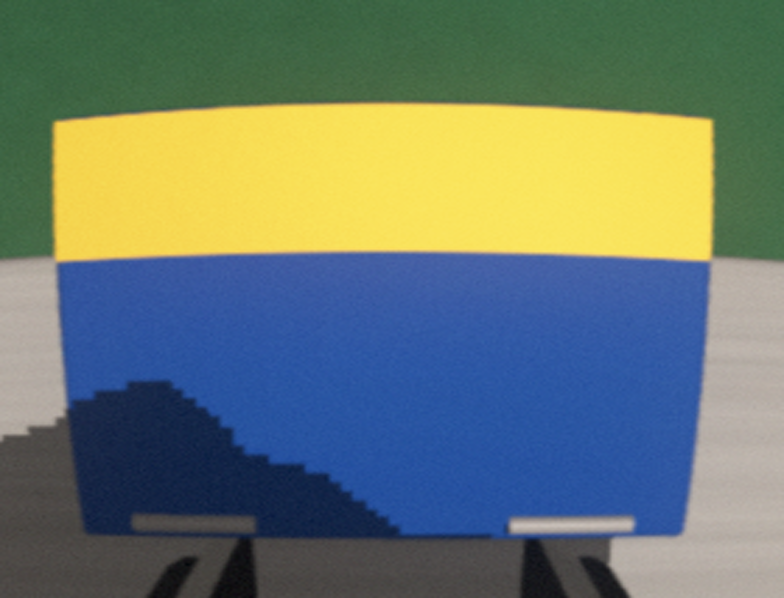

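```bash
python3 - <<'E'
from m import *
meas("w5",[(53,122),(713,119)],[(5,259),(780,260)],[(86,534),(684,536)],(2.8,2.3),(120,0))
E
```

```text
front
 [[653.5 258.5]
 [654.8 149.5]] 
edge
 [[625.8 273.5]
 [627.  130.5]] 
rear
 [[565.4 256.9]
 [566.3 148.7]]
yaw front,rear,edge 0.6698412718220061 0.4539191942177851 0.4986361803963683
overhang front 27.76956258034853 from rear 29.490028040375087 depth 88.28047163668195
```

The overhang reads 27.8 to 29.5 mm and the mirror is square within about 0.2°. I'll back straight off, then rise.

Call:
{"api": "step_arm", "payload": {"rows": [[-8,0,0,0,0,0,50],[-20,0,0,0,0,0,50],[-35,0,0,0,0,0,50],[-50,0,20,0,0,0,50],[-60,0,65,0,0,0,50],[-65,0,120,0,0,0,50],[-65,0,175,0,0,0,50],[-65,0,220,0,0,0,50]]}}

```text
clock: 7.4
eef_pos: [487.9, 201.9, 314.0]
tcp_rot: [2.474, 1.563, 0.914]
contact_force: [0.9, -0.1, -0.4]
opening: 0.589
```

Call:
{"api": "step_arm", "payload": {"rows": [[-5,0,10,0,0,0,50],[-10,0,20,0,0,0,50],[-10,0,20,0,0,0,50],[-10,0,20,0,0,0,50],[-10,0,20,0,0,0,50],[-10,0,20,0,0,0,50],[-10,0,20,0,0,0,50],[-10,0,20,0,0,0,50]]}}

```text
clock: 8.4
eef_pos: [477.9, 201.9, 333.9]
tcp_rot: [2.486, 1.563, 0.926]
contact_force: [0.3, 0.9, 0.2]
opening: 0.589
```

```bash
python3 - <<'E'
from h import *
import cv2
wsave('w6')
for n in("scene","side"):
    p,d=vision.grab_frame(n); cv2.imwrite(f"pics/{n}6.png",p[:,:,::-1])
a=cv2.imread("pics/w6.png")[0:150,190:330]
cv2.imwrite("pics/w6c.png",cv2.resize(a,None,fx=5,fy=4,interpolation=cv2.INTER_CUBIC))
s=cv2.imread("pics/side1.png")[100:310,170:350];t=cv2.imread("pics/side6.png")[100:310,170:350]
cv2.imwrite("pics/cmp.png",cv2.resize(np.hstack([s,t]),None,fx=2.2,fy=2.2))
E
```

```text
8.4 [477.88204363 201.91658249 333.94475174] [2.48632738 1.5627232  0.92585221]
```

View pics/w6c.png

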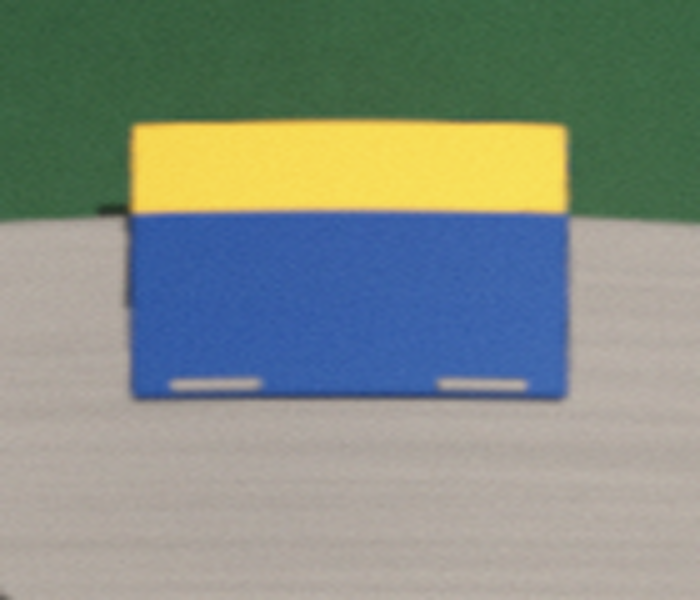

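View pics/cmp.png

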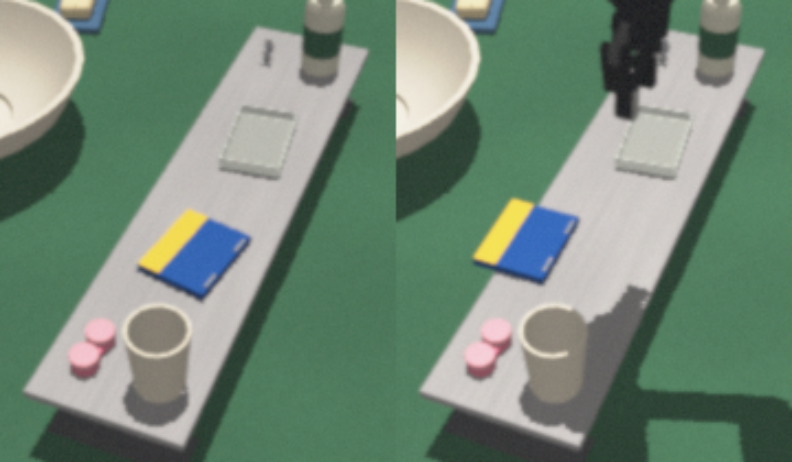

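View pics/scene6.png

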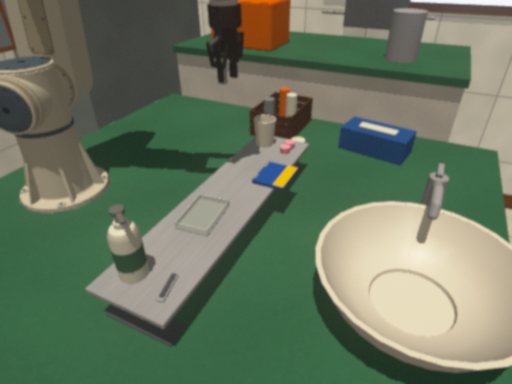

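The mirror lies flat with its yellow part over the edge: in the crop its front is at row 123 and the shelf edge at row 218. The other objects look unmoved. One last measurement, then I hand in if it agrees.

```bash
python3 - <<'E'
from m import *
meas("w6",[(131,125),(567,125)],[(20,221),(690,222)],[(132,398),(567,398)],(5,4),(190,0))
from rig import order
print(order.sign_off())
E
```

```text
front
 [[654.2 258.6]
 [655.2 149.3]] 
edge
 [[625.7 289.2]
 [627.3 115. ]] 
rear
 [[564.7 257.3]
 [565.8 148.6]]
yaw front,rear,edge 0.5361090681948566 0.5930400497389328 0.5157576271224067
overhang front 28.222602022456474 from rear 28.809826638532115 depth 89.41298856116146
the job is handed in; nothing more can be done
None
```

I pushed the mirror from behind with the two parted fingers. That turned it square, and I slid it over the shelf edge in three pushes. The hand then backed off and rose clear, and I handed the job in at about 8.5 s.

- **Overhang:** the last wrist-camera check gave 28.2 mm measured from the front side and 28.8 mm from the rear side. The target was 30 ± 8 mm.
- **Squareness:** the mirror is within about 0.1° of the shelf edge and lies flat.
- **Other objects:** the before and after views show none of them moved. I compared these by eye and did not measure them.
- **Contact:** the contact force read under about 2 N at the end of each push.
- **Disagreement:** the side camera put the shelf edge about 5 to 7 mm nearer the robot than the wrist camera did. I relied on the wrist camera because its readings matched the known 180 mm shelf depth and 90 mm mirror depth.

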